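# Rack two sprayed test panels on the drying stand

## Task

Rack the two fresh test panels on the four-post drying stand: lower the red panel (the one with turned-up ends) over all four posts until it lies flat on the stand's base and let go of it, then lower the blue panel over the same posts until it rests level on the red panel's turned-up ends, and let go. Set both down gently, without dropping them, and leave the yellow panel where it lies.

Things in the scene. Friction and masses are not known exactly. Their poses are not given: they have to be found in the camera images.
- stand: Drying stand, fixed: dark steel base 170 (x) by 120 (y) by 8 mm thick with four steel posts, 10 mm thick, at x = +-50 mm, y = +-32 mm. Posts straight to 62 mm above the bench tapering to 3 mm tips 78 mm above it. The origin is the centre of the base's underside, on the bench; x along its long side, z up. It fits either way round.
- red_grip (a point): Red panel, goes on first: plate 150 x 104 x 8 mm, short ends turned up (6 mm walls, 46 mm high over the underside). Black grip block mid-top: 50 (x) x 24 (y) x 36 mm tall. Four 22 mm holes at x +-50, y +-32. Point: in the block, over the plate's centre, 34 mm over the underside, 10 below the block's top. x: long side, z up. 0.3 kg, flat on the bench. Home: point 42 mm over the bench.
- blue_grip (a point): Blue panel, goes on second: flat plate 168 x 104 x 8 mm. Black grip block mid-top: 50 (x) x 24 (y) x 36 mm tall. Four 22 mm holes at x +-50, y +-32. Point: in the block, over the plate's centre, 34 mm over the underside, 10 below the block's top. x: long side, z up. 0.3 kg, flat on the bench. Home: point 88 mm over the bench.
- yellow_grip (a point): Yellow panel, not wanted: same shape and size as the blue one, the point likewise in its grip block, 34 mm over its underside.
Mind the look-alikes: they are no part of the job. There is more than one size of the part that bears blue_grip; the job needs the smaller.

How it is judged:
By the outcome, as a careful person would: the job done as asked, in the order asked, and still so for the second after the job is handed in, with the robot touching nothing.
It also fails if it takes over 67 s, if anything falls off the work surface, if the arm or the gripper's body presses on something with over 40 N, if the wrist force passes 120 N, or if a joint passes its speed limit or range.

## Robot

A 6-joint arm with a two-finger parallel gripper is mounted at the origin on the work surface. World frame = base frame: x ahead of the robot, y to its left, z up, the work surface at z = 0. Lengths are in mm, angles in rad, forces in N, time in s.
With the tool pointing down it reaches from about 350 to 975 mm from the base axis. Payload 7.1 kg.
Tool frame: the origin (TCP) lies midway between the tips of the shut fingers; the grasp point (between the pads) lies 19 mm behind it; z points along the fingers, x is the direction in which the jaws open and shut, and the axes are right-handed (so a half turn about z gives the same grasp; the last joint's range is limited). The gripper opens to 88 mm and grips with 3 to 60 N. Pads are 20 mm wide; open, the fingers measure 115 mm over their backs; the gripper's body (75 mm by 178 mm) begins 61 mm behind the grasp point.
Start: joints at [-1.315, 0.423, 1.63, -0, 1.089, -0.019], TCP at [169.615, -601.528, 222.675] pointing down, gripper open.
Joint ranges: [-3, 3], [-0.9, 2.11], [0.09, 2.58], [-1.31, 4.45], [0.11, 2.69], [-2.54, 2.54]. Speed limits (rad/s): [2.39, 2.39, 3.01, 3.14, 3.14, 3.14].

## Interface

Orientations are given as a rotation vector (axis times angle).
In Python, from workcell import telemetry, imaging, ticket gives the robot as it stands.
- The arm moves only by the tool jog_arm, never from a script. Its arguments are lists of equal length, an entry for each row: "travel": the shift along the world's x, y, z in units of 400 mm (1.0 is 400 mm), a list of three; "dr": the turn, a rotation vector about the world's x, y, z in units of 90 degrees (1.0 is 90 degrees), a list of three. In form: {"travel": [[tx, ty, tz], ...], "dr": [[wx, wy, wz], ...]}. A call has exactly 10 rows; each row is the pose to reach, as a shift and turn from the pose measured when the call began; what a row does not reach only later rows make up. A row lasts 1/10 s, in which the tool goes at most 50 mm and 8.59 degrees, less where a joint would pass 70% of its speed; a pose out of reach is approached as far as the arm can. A call with a number of a shift or a turn outside -1 to 1 is refused whole. A call with a gripper value outside its range is refused whole. "hand" is the opening, from -1 (shut) to 1 (fully open), set as the call begins (left out, the last holds). The fingers move at their own pace and stop on an object; the grip force is fixed at half the most. Time passes only in rows, so rows that repeat a pose let the fingers close, or fill a call up. It gives the time, the measured TCP pose, the force and the opening at its end, in the units of the state.
- telemetry.get_obs(): the state, without advancing time (a new reading comes with each control period).
- imaging.get_image(name): name is "side" or "top"; returns a dict with "pixels" (480x640x3 uint8, red, green, blue), "range_z" (480x640 float32, mm along the optical axis (not along the pixel's ray), 0 where there is no reading), "fx", "fy", "cx", "cy" (pixels), "k1" (the pictures are not rectified: a ray, as slopes to the right and down, at radius r is drawn at 1 + k1 r^2 times it, then the intrinsics apply), "extrinsics" (4x4, takes a point from world to camera coordinates). Camera axes: x right, y down, z forward; pixel columns grow to the right and rows downward; lengths in mm; the calibration is good to about 2 mm. A picture is of the moment at which its call begins.
- ticket.close_job(): hands the job in, once; it reports no verdict.
The state is a dict: "t": time; "qpos": joint angles; "qvel": joint speeds; "joint_torque": joint torques, N m; "ee_pos": TCP position; "orientation": TCP orientation; "ft_force": force on the tool from outside, world axes, zero at the start; "moment": the same for the moment, N m; "width": finger opening in mm.
Only numpy, scipy, OpenCV 4.12 (cv2) and the standard library are available. Lean on these libraries where they do the work, as an engineer would, in place of code of your own. Each camera call takes 0.05 s, during which the arm holds its last target. There are 200 camera calls.

## Working session

There is one attempt and no reset: what is moved stays moved. The work goes in short steps, Python scripts to look and compute and a tool call to move; the robot and the scene stay as the last step left them, time stands still between calls to the robot, and variables do not carry over. Pictures are saved under pics/ and viewed, about 8 in all and at most 12, crops included, and the job is handed in when it is done.

Besides the shell and the picture viewer there is one more tool, called by a JSON object that holds its "api" and its "payload". jog_arm: Moves the arm, as the interface text tells. Its arguments: {"type":"object","properties":{"travel":{"type":"array"},"dr":{"type":"array"},"hand":{"type":"number"}},"required":["travel","dr"]}

```bash
ls; mkdir -p pics
cat > h.py <<'E'
import numpy as np, cv2
from workcell import telemetry, imaging, ticket
def grab(n):
    im=imaging.get_image(n); np.savez('last_'+n+'.npz',**im); return im
def save(im,f,box=None,s=1):
    p=im['pixels'][:,:,::-1]
    if box: x0,y0,x1,y1=box; p=p[y0:y1,x0:x1]
    cv2.imwrite('pics/'+f,cv2.resize(p,None,fx=s,fy=s,interpolation=cv2.INTER_CUBIC))
def slopes(im,uv):
    uv=np.atleast_2d(np.asarray(uv,float)); d=(uv-[im['cx'],im['cy']])/[im['fx'],im['fy']]
    s=d.copy()
    for _ in range(20): s=d/(1+im['k1']*(s**2).sum(1,keepdims=True))
    return s
def rays(im,uv):
    s=slopes(im,uv); E=im['extrinsics']; R=E[:3,:3]; c=-R.T@E[:3,3]
    return c,np.c_[s,np.ones(len(s))]@R
def onplane(im,uv,z):
    c,d=rays(im,uv); return c+d*((z-c[2])/d[:,2])[:,None]
def cloud(im):
    v,u=np.mgrid[:480,:640]; uv=np.c_[u.ravel(),v.ravel()]
    c,d=rays(im,uv); return (c+d*im['range_z'].reshape(-1,1)).reshape(480,640,3)
def proj(im,P):
    q=np.atleast_2d(P)@im['extrinsics'][:3,:3].T+im['extrinsics'][:3,3]; s=q[:,:2]/q[:,2:]
    return s*(1+im['k1']*(s**2).sum(1,keepdims=True))*[im['fx'],im['fy']]+[im['cx'],im['cy']]
E
python3 - <<'E'
from h import *
for n in('top','side'):
    im=grab(n); save(im,n+'0.png'); print(n,im['fx'],im['cx'],im['cy'],im['k1'],im['extrinsics'].round(3).tolist())
print(telemetry.get_obs())
E
```

```text
pics
top 490.93828704577214 324.68392627333645 242.59389185663858 -0.03443787947626588 [[0.016, -1.0, -0.013, 67.853], [-0.99, -0.014, -0.14, 461.599], [0.139, 0.015, -0.99, 1265.803], [0.0, 0.0, 0.0, 1.0]]
side 576.6516371542541 325.05728396440816 243.3730157522895 -0.11867019492519303 [[-0.744, -0.668, -0.012, 395.139], [-0.374, 0.432, -0.82, 179.381], [0.553, -0.606, -0.572, 1266.331], [0.0, 0.0, 0.0, 1.0]]
{'t': 0.1, 'qpos': array([-1.31500658e+00,  4.23769092e-01,  1.63062045e+00, -7.49285787e-05,
        1.08860448e+00, -1.89740246e-02]), 'qvel': array([ 0.00153559, -0.00257284, -0.00217869, -0.00106073, -0.00178905,
        0.00182289]), 'joint_torque': array([-1.05790783e-03, -5.45614636e+01, -2.74324518e+01,  6.44683954e-02,
        1.87581737e-02, -1.44016605e-05]), 'ee_pos': array([ 169.46553504, -601.05370467,  221.97381639]), 'orientation': array([-2.50412060e+00,  1.89574851e+00,  1.79353156e-03]), 'ft_force': array([-0.28374462,  0.51335696,  0.01732998]), 'moment': array([-0.03845667,  0.04371452,  0.00353309]), 'width': 87.65793663005977}
```

View pics/top0.png

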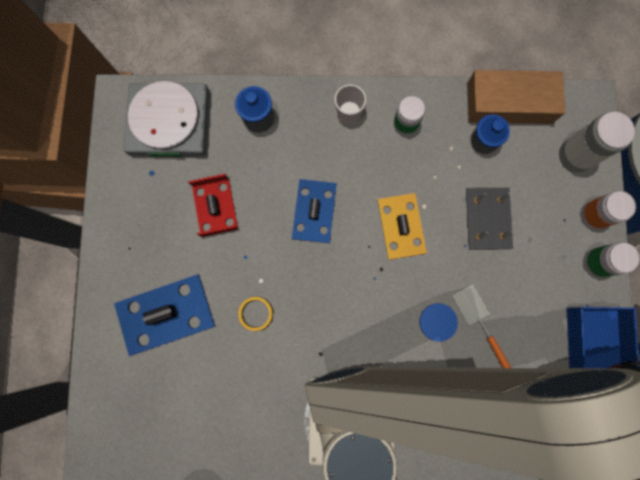

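View pics/side0.png

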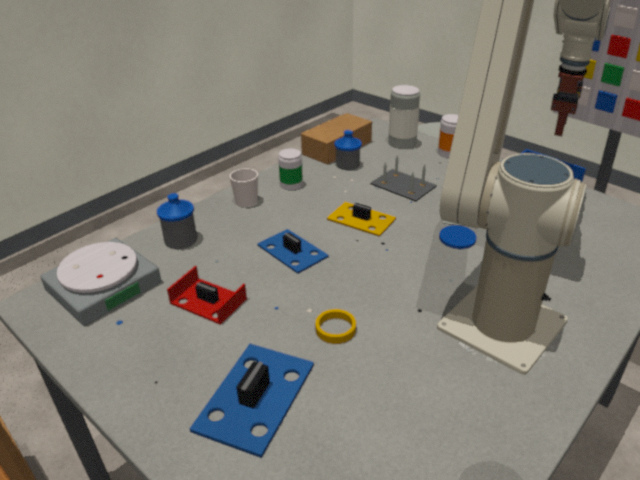

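The top view shows red panel at (214,205), two blue panels at (315,211) (small) and (165,315) (large), yellow at (402,225), and the stand at (489,218). I'll measure them and confirm in a crop.

```bash
cat > m.py <<'E'
from h import *
def rect(im,mask,z,name):
    n,l,st,_=cv2.connectedComponentsWithStats(mask.astype(np.uint8)); k=1+st[1:,4].argmax()
    c=max(cv2.findContours((l==k).astype(np.uint8),0,1)[0],key=cv2.contourArea)[:,0]
    P=onplane(im,c,z)[:,:2]; (cx,cy),(w,h),a=cv2.minAreaRect(P.astype(np.float32))
    if w<h: w,h,a=h,w,a+90
    a=(a+90)%180-90
    print(name,'c',round(cx,1),round(cy,1),'size',round(w+.0,1),round(h,1),'long-axis deg',round(a,1)); return cx,cy,a
def win(m,b):
    o=np.zeros_like(m); o[b[1]:b[3],b[0]:b[2]]=m[b[1]:b[3],b[0]:b[2]]; return o
E
python3 - <<'E'
from m import *
im={k:v for k,v in np.load('last_top.npz').items()}
p=im['pixels'].astype(int); R,G,B=p[...,0],p[...,1],p[...,2]
hsv=cv2.cvtColor(im['pixels'],cv2.COLOR_RGB2HSV)
red=(R>90)&(G<60)&(B<60); blue=(B>80)&(R<70)&(B-R>40); yel=(R>150)&(G>100)&(B<90)
dark=p.max(2)<50
C=cloud(im)
for nm,m,b,z in (('red',red,(170,160,255,250),46),('red8',red,(170,160,255,250),8),('blueS',blue,(280,165,350,260),8),('blueL',blue,(100,260,230,370),8),('yel',yel,(365,180,440,270),8),('stand',p.max(2)<88,(455,175,525,260),8)):
    cx,cy,a=rect(im,win(m,b),z,nm)
for nm,b in (('redblk',(195,180,232,225)),('blueSblk',(300,190,330,230)),('yelblk',(390,205,420,245)),('blueLblk',(135,295,185,335))):
    rect(im,win(dark,b),44,nm)
    m=win(dark,b); print(' z med/95',np.percentile(C[...,2][m],[50,95]).round(1))
m=win(C[...,2]>55,(450,170,540,260)); n,l,s,c=cv2.connectedComponentsWithStats(m.astype(np.uint8)); print('posts',c[1:].round(1),s[1:,4])
print('bench z',np.median(C[140:180,330:380,2]))
save(im,'crop1.png',(110,150,530,370),1.9)
E
```

```text
red c 551.5 371.6 size 134.0 105.1 long-axis deg 12.2
red8 c 559.6 381.0 size 138.0 108.2 long-axis deg 12.2
blueS c 551.6 105.5 size 165.2 100.5 long-axis deg -5.8
blueL c 264.5 501.0 size 237.6 145.7 long-axis deg -70.0
yel c 513.4 -132.0 size 169.0 105.4 long-axis deg 10.0
stand c 537.0 -368.7 size 168.6 119.4 long-axis deg 1.0
redblk c 554.6 365.7 size 46.3 18.4 long-axis deg -0.5
 z med/95 [36.8 47.2]
blueSblk c 546.4 102.5 size 48.8 19.6 long-axis deg -8.3
 z med/95 [41.1 48.6]
yelblk c 508.1 -123.4 size 43.8 7.8 long-axis deg 10.8
 z med/95 [43.  48.9]
blueLblk c 264.2 497.6 size 83.3 36.1 long-axis deg -69.0
 z med/95 [60.5 66.1]
posts [[456.  175. ]
 [526.  183. ]
 [467.  186. ]
 [512.  188. ]
 [482.9 194.6]
 [489.  192. ]
 [506.4 194.6]
 [497.  194. ]
 [458.  198. ]
 [477.  199. ]
 [475.  201. ]
 [534.  200. ]
 [517.  202. ]
 [512.  207. ]
 [480.  210. ]
 [490.  212. ]
 [516.5 213.5]
 [527.  213. ]
 [502.  221. ]
 [481.  223. ]
 [504.  227. ]
 [508.  227. ]
 [527.  226. ]
 [485.  232.8]
 [508.6 232.6]
 [505.  242. ]
 [503.  245. ]
 [538.  245. ]
 [514.  246. ]
 [538.  247. ]
 [450.  250. ]
 [475.  253. ]] [ 1  1  1  1 16  1 19  1  1  1  1  1  1  1  1  1  2  1  1  1  1  1  1 16
 19  1  1  1  1  1  1  1]
bench z 0.544515787359046
```

View pics/crop1.png

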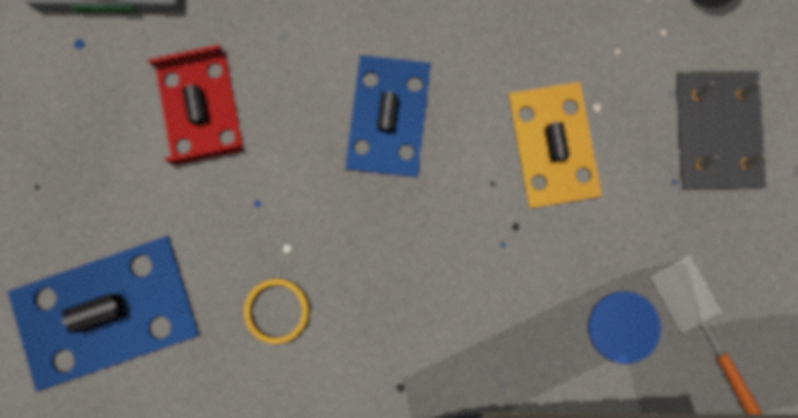

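Identified: the small blue, (315,211), measures 165x100 mm, which matches 168x104. The one at (165,315) is about 238x146, so it's the wrong size. I'll refine poses from the holes and posts.

```bash
cat >> m.py <<'E'
MODEL=np.array([[50,32],[50,-32],[-50,32],[-50,-32]],float)
def fit(P,model=MODEL):
    """match 4 points to model up to half turn; return centre, angle deg, residual"""
    c=P.mean(0); best=None
    for a in np.radians(np.arange(-90,90,1.)):
        M=model@np.array([[np.cos(a),np.sin(a)],[-np.sin(a),np.cos(a)]])
        d=np.linalg.norm((P-c)[:,None]-M[None],axis=2).min(1)
        if best is None or d.max()<best[2]: best=(c.round(1),np.degrees(a).round(1),d.max().round(1))
    return best
def holes(im,mask,z):
    """holes of the coloured plate -> world points"""
    n,l,st,_=cv2.connectedComponentsWithStats(mask.astype(np.uint8)); k=1+st[1:,4].argmax()
    cs,h=cv2.findContours((l==k).astype(np.uint8),cv2.RETR_CCOMP,1)
    out=[]
    for c,hh in zip(cs,h[0]):
        if hh[3]>=0 and cv2.contourArea(c)>12:
            m=cv2.moments(c); u=(m['m10']/m['m00'],m['m01']/m['m00']); out.append([*onplane(im,u,z)[0][:2],cv2.contourArea(c)])
    return np.array(out)
def masks(im):
    p=im['pixels'].astype(int); R,G,B=p[...,0],p[...,1],p[...,2]
    return (R>90)&(G<60)&(B<60),(B>80)&(R<70)&(B-R>40),(R>150)&(G>100)&(B<90)
E
python3 - <<'E'
from m import *
im={k:v for k,v in np.load('last_top.npz').items()}
r,b,y=masks(im); C=cloud(im)
for nm,m,bx in(('red',r,(170,160,255,250)),('blue',b,(280,165,350,260))):
    H=holes(im,win(m,bx),8); print(nm,H.round(1).tolist())
    H=H[np.argsort(H[:,2])[:4] if len(H)>4 else slice(None)]
    if len(H)==4: print(fit(H[:,:2]))
m=win(C[...,2]>40,(450,170,540,260)); n,l,s,c=cv2.connectedComponentsWithStats(m.astype(np.uint8))
P=np.array([C[l==k].mean(0) for k in range(1,n) if s[k,4]>8]); print(P.round(1).tolist())
if len(P)==4: print(fit(P[:,:2]))
for box in((150,100,250,600),): pass
print('tall things z at y<-450:',[ (C[v,u]).round(0).tolist() for u,v in((612,130),(612,207),(618,257),(600,335),(440,320),(494,130))])
E
```

```text
red [[503.3, 397.4, 71.5], [517.2, 335.6, 76.0], [563.9, 382.8, 254.0], [600.6, 419.6, 68.0], [614.7, 357.7, 71.0]]
(array([558.9, 377.6]), np.float64(13.0), np.float64(0.5))
blue [[498.4, 78.6, 73.0], [505.2, 142.3, 73.0], [556.6, 105.2, 233.0], [598.3, 69.0, 70.0], [604.4, 131.9, 71.5]]
(array([551.6, 105.5]), np.float64(-6.0), np.float64(0.7))
[[587.0, -336.1, 61.6], [588.7, -398.2, 60.6], [486.8, -338.6, 61.3], [480.3, -382.9, 109.1]]
(array([ 535.7, -363.9]), np.float64(-4.0), np.float64(10.1))
tall things z at y<-450: [[719.0, -611.0, 200.0], [545.0, -637.0, 133.0], [421.0, -644.0, 132.0], [228.0, -659.0, 2.0], [262.0, -232.0, 10.0], [748.0, -357.0, 112.0]]
```

{"api": "jog_arm", "payload": {"travel": [[0.1,0.1,0.05],[0.2,0.2,0.1],[0.3,0.3,0.1],[0.4,0.4,0.1],[0.5,0.5,0.1],[0.6,0.6,0.1],[0.7,0.7,0.1],[0.8,0.8,0.1],[0.9,0.9,0.1],[0.95,1.0,0.1]], "dr": [[0,0,0],[0,0,0],[0,0,0],[0,0,0],[0,0,0],[0,0,0],[0,0,0],[0,0,0],[0,0,0],[0,0,0]], "hand": 1}}

```text
t: 1.1
ee_pos: [515.3, -245.9, 261.8]
orientation: [-2.504, 1.896, 0.001]
ft_force: [0.4, -1.0, -0.3]
width: 87.5
```

{"api": "jog_arm", "payload": {"travel": [[0,0.1,0],[0,0.2,0],[0.02,0.3,0],[0.04,0.4,0],[0.06,0.5,0],[0.08,0.6,0],[0.1,0.7,0],[0.11,0.8,0],[0.11,0.9,0],[0.11,1.0,0]], "dr": [[0,0,-0.03],[0,0,-0.03],[0,0,-0.03],[0,0,-0.03],[0,0,-0.03],[0,0,-0.03],[0,0,-0.03],[0,0,-0.03],[0,0,-0.03],[0,0,-0.03]]}}

```text
t: 2.1
ee_pos: [558.9, 155.7, 261.4]
orientation: [-2.459, 1.955, 0.002]
ft_force: [0.2, -0.3, -0.2]
width: 88.1
```

{"api": "jog_arm", "payload": {"travel": [[0,0.1,0],[0,0.2,0],[0,0.3,0],[0,0.4,-0.05],[0,0.5,-0.1],[0,0.56,-0.15],[0,0.56,-0.2],[0,0.56,-0.25],[0,0.56,-0.3],[0,0.56,-0.3]], "dr": [[0,0,0],[0,0,0],[0,0,0],[0,0,0],[0,0,0],[0,0,0],[0,0,0],[0,0,0],[0,0,0],[0,0,0]]}}

```text
t: 3.1
ee_pos: [556.8, 378.6, 137.9]
orientation: [2.455, -1.951, -0.005]
ft_force: [-0.3, -0.1, -0.7]
width: 87.6
```

{"api": "jog_arm", "payload": {"travel": [[0.005,0,-0.06],[0.005,0,-0.12],[0.005,0,-0.17],[0.005,0,-0.21],[0.005,0,-0.24],[0.005,0,-0.265],[0.005,0,-0.285],[0.005,0,-0.295],[0.005,0,-0.303],[0.005,0,-0.303]], "dr": [[0,0,0],[0,0,0],[0,0,0],[0,0,0],[0,0,0],[0,0,0],[0,0,0],[0,0,0],[0,0,0],[0,0,0]]}}

```text
t: 4.1
ee_pos: [558.9, 378.6, 16.7]
orientation: [2.455, -1.951, -0.005]
ft_force: [-0.2, -0.2, -0.2]
width: 88.0
```

Run:
```python
from m import *
im=grab('side'); save(im,'s1.png',(130,220,290,340),4)
o=telemetry.get_obs(); print(o['ee_pos'],o['ft_force'])
```

```text
[559.01871661 378.68706354  16.95673   ] [ 0.16634684 -0.15987356  0.31694052]
```

View pics/s1.png

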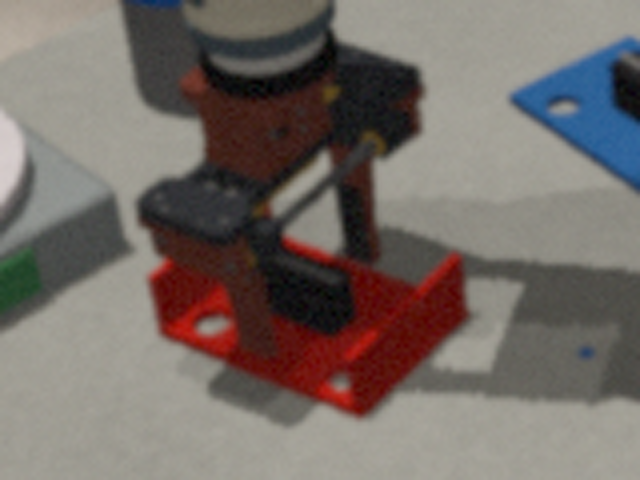

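The fingers straddle the red block (crop (310,290)), roughly centred. Closing.

{"api": "jog_arm", "payload": {"travel": [[0,0,0],[0,0,0],[0,0,0],[0,0,0],[0,0,0],[0,0,0],[0,0,0],[0,0,0],[0,0,0],[0,0,0]], "dr": [[0,0,0],[0,0,0],[0,0,0],[0,0,0],[0,0,0],[0,0,0],[0,0,0],[0,0,0],[0,0,0],[0,0,0]], "hand": -1}}

```text
t: 5.15
ee_pos: [559.0, 378.8, 16.9]
orientation: [2.455, -1.951, -0.005]
ft_force: [0.3, 1.1, -1.3]
width: 24.0
```

{"api": "jog_arm", "payload": {"travel": [[0,0,0.02],[0,0,0.05],[0,0,0.09],[0,0,0.14],[0,0,0.2],[0,0,0.26],[0,0,0.32],[0,0,0.37],[0,0,0.4],[0,0,0.4]], "dr": [[0,0,0],[0,0,0],[0,0,0],[0,0,0],[0,0,0],[0,0,0],[0,0,0],[0,0,0],[0,0,0],[0,0,0]]}}

```text
t: 6.15
ee_pos: [560.1, 379.5, 179.9]
orientation: [2.459, -1.954, -0.003]
ft_force: [0.5, 0.6, -3.9]
width: 23.9
```

{"api": "jog_arm", "payload": {"travel": [[0,-0.05,0],[0,-0.13,0],[0,-0.23,0],[0,-0.34,0],[0,-0.45,0],[0,-0.56,0],[0,-0.67,0],[0,-0.78,0],[0,-0.89,0],[0,-1.0,0]], "dr": [[0,0,-0.02],[0,0,-0.04],[0,0,-0.06],[0,0,-0.08],[0,0,-0.1],[0,0,-0.12],[0,0,-0.131],[0,0,-0.131],[0,0,-0.131],[0,0,-0.131]]}}

```text
t: 7.15
ee_pos: [558.4, -23.0, 178.8]
orientation: [2.243, -2.196, -0.005]
ft_force: [0.8, -0.2, -4.6]
width: 23.5
```

{"api": "jog_arm", "payload": {"travel": [[0,-0.1,0],[-0.01,-0.2,0],[-0.02,-0.31,0],[-0.03,-0.42,0],[-0.04,-0.53,0],[-0.05,-0.64,0],[-0.055,-0.75,0],[-0.055,-0.83,0],[-0.055,-0.87,0],[-0.055,-0.87,0]], "dr": [[0,0,0],[0,0,0],[0,0,0],[0,0,0],[0,0,0],[0,0,0],[0,0,0],[0,0,0],[0,0,0],[0,0,0]]}}

```text
t: 8.15
ee_pos: [535.0, -372.8, 177.7]
orientation: [2.239, -2.2, -0.007]
ft_force: [-0.4, -0.1, -4.0]
width: 23.6
```

Run:
```python
from m import *
o=telemetry.get_obs(); print(o['ee_pos'],o['orientation'],o['ft_force'])
im=grab('top'); t=grab('side')
a=im['pixels'][150:290,430:570]; b=t['pixels'][90:230,330:470]
cv2.imwrite('pics/c2.png',cv2.resize(np.hstack([a,b])[:,:,::-1],None,fx=2.8,fy=2.8,interpolation=cv2.INTER_CUBIC))
```

```text
[ 534.99154227 -372.81565183  177.73973089] [ 2.23865303 -2.19984455 -0.00746417] [-0.44963925 -0.09361337 -4.0300158 ]
```

View pics/c2.png

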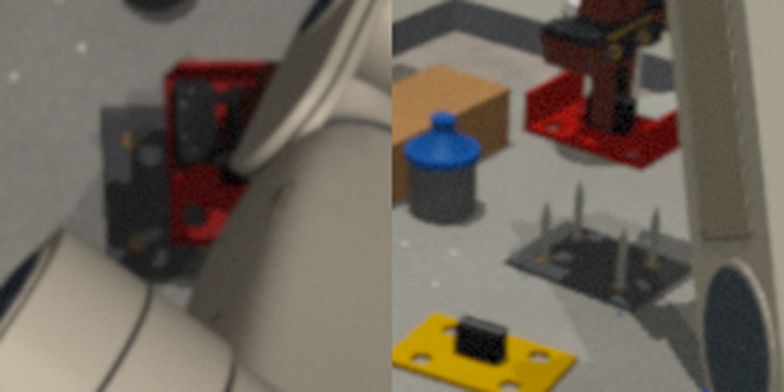

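The side crop shows the red panel level above the stand, with near holes at crop (552,128) and (632,155). Post tips are at (547,208), (578,183), (624,232) and (656,208). I'll measure hole-to-post alignment with that one camera.

Run:
```python
from m import *
t={k:v for k,v in np.load('last_side.npz').items()}
f=lambda L:[[330+(x-392+.5)/2.8-.5,90+(y+.5)/2.8-.5] for x,y in L]
T=onplane(t,f([(547,206),(579,182),(624,231),(656,207)]),77)[:,:2]; print('tips',T.round(1).tolist(),fit(T))
r,_,_=masks(t); m=win(r,(370,110,440,155))
H=holes(t,m,169); print('holes mask',H.round(1).tolist())
H=onplane(t,f([(552,128),(632,155)]),169)[:,:2]; print('holes hand',H.round(1).tolist())
# base outline in side view
p=t['pixels'].astype(int)
# initial side image does not exist unoccluded: project base/holes of assumed stand pose
for im,n in((t,'side'),(dict(np.load('last_top.npz')),'top')):
    a=np.radians(1.2); M=MODEL@np.array([[np.cos(a),np.sin(a)],[-np.sin(a),np.cos(a)]])+[537.5,-368.5]
    print(n,proj(im,np.c_[M,np.full(4,77)]).round(1).tolist(), 'meas',np.round(f([(547,206),(579,182),(624,231),(656,207)]),1).tolist())
```

```text
tips [[580.0, -328.4], [588.4, -398.8], [484.0, -335.5], [489.5, -404.2]] (array([ 535.5, -366.7]), np.float64(4.0), np.float64(4.3))
holes mask []
holes hand [[578.7, -328.7], [477.5, -329.1]]
side [[384.6, 161.8], [396.7, 154.6], [412.1, 171.6], [423.8, 164.0]] meas [[385.0, 163.2], [396.5, 154.7], [412.5, 172.2], [424.0, 163.6]]
top [[483.5, 194.1], [508.1, 194.0], [485.6, 232.2], [510.4, 232.1]] meas [[385.0, 163.2], [396.5, 154.7], [412.5, 172.2], [424.0, 163.6]]
```

Run:
```python
from m import *
t=dict(np.load('last_side.npz')); im=dict(np.load('last_top.npz'))
# predicted panel features if held as at the bench grasp (centre relative to TCP) 
tcp=np.array([535.0,-372.8]); off=0; a=np.radians(1.0); Rm=np.array([[np.cos(a),np.sin(a)],[-np.sin(a),np.cos(a)]])
zu=177.7-17
cor=np.array([[sx*75,sy*52] for sx in(1,-1) for sy in(1,-1)])@Rm+tcp
hol=MODEL@Rm+tcp
out=[]
for c,x0,y0,n in((t,370,105,8),(im,480,165,8)):
    p=cv2.resize(c['pixels'][y0:y0+60,x0:x0+48*1+2][:,:,::-1] if 0 else c['pixels'][y0:y0+75,x0:x0+50 if c is im else x0+75][:,:,::-1],None,fx=n*.8,fy=n*.8,interpolation=cv2.INTER_CUBIC)
    for P,z,col in((cor,zu,(0,255,0)),(cor,zu+46,(255,255,0)),(hol,zu+8,(255,255,255)),(hol,zu,(0,255,255))):
        for q in proj(c,np.c_[P,np.full(4,z)]):
            k=((q-[x0,y0]+.5)*n*.8-.5).round().astype(int); cv2.drawMarker(p,tuple(map(int,k)),col,cv2.MARKER_CROSS,9,1)
    out.append(p)
cv2.imwrite('pics/c3.png',np.hstack(out)[:600,:800])
```

```text
(no output)
```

View pics/c3.png

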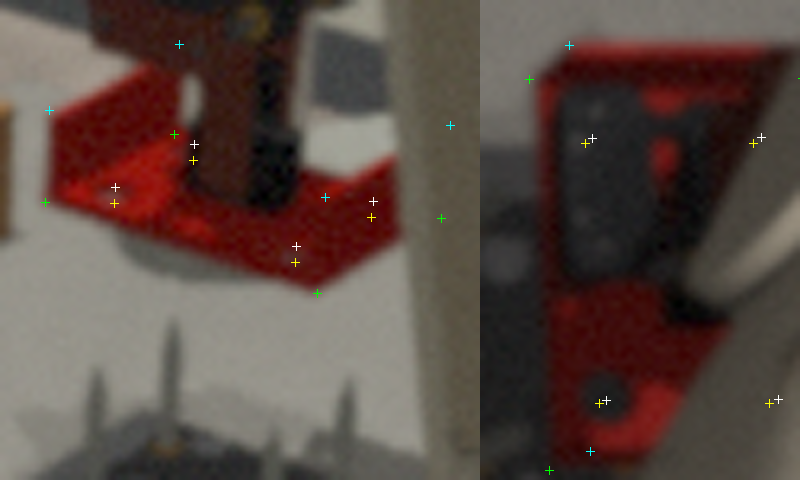

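Predictions line up with the picture to about 1 px in both views: top hole at (605,398), bottom corners at (322,292) and (55,200). I'll correct by +2.5/+5.5 mm and lower to just above the tips.

{"api": "jog_arm", "payload": {"travel": [[0.006,0.013,0],[0.006,0.013,-0.02],[0.006,0.013,-0.05],[0.006,0.013,-0.08],[0.006,0.013,-0.11],[0.006,0.013,-0.14],[0.006,0.013,-0.16],[0.006,0.013,-0.175],[0.006,0.013,-0.18],[0.006,0.013,-0.18]], "dr": [[0,0,0.002],[0,0,0.002],[0,0,0.002],[0,0,0.002],[0,0,0.002],[0,0,0.002],[0,0,0.002],[0,0,0.002],[0,0,0.002],[0,0,0.002]]}}

```text
t: 9.25
ee_pos: [537.8, -365.0, 105.7]
orientation: [2.245, -2.194, -0.009]
ft_force: [0.5, -0.3, -3.5]
width: 23.9
```

```bash
cat > look.py <<'E'
from m import *
import sys
def look(f,zu,cen,ang=1.2,wall=True,half=75,sbox=(365,115,90,75),tbox=(470,170,60,75),n=5.3):
    t=grab('side'); im=grab('top'); a=np.radians(ang); Rm=np.array([[np.cos(a),np.sin(a)],[-np.sin(a),np.cos(a)]])
    out=[]
    sets=[(np.array([[sx*half,sy*52] for sx in(1,-1) for sy in(1,-1)])@Rm+cen,zu,(0,255,0)),(MODEL@Rm+cen,zu+8,(255,255,255)),(MODEL@Rm+[537.5,-368.5],78,(255,0,255))]
    for c,(x0,y0,w,h) in((t,sbox),(im,tbox)):
        p=cv2.resize(c['pixels'][y0:y0+h,x0:x0+w][:,:,::-1],None,fx=n,fy=n,interpolation=cv2.INTER_CUBIC)
        for P,z,col in sets:
            for q in proj(c,np.c_[P,np.full(4,z)]):
                cv2.drawMarker(p,tuple(int(v) for v in ((q-[x0,y0]+.5)*n-.5).round()),col,cv2.MARKER_CROSS,9,1)
        out.append(p)
    cv2.imwrite('pics/'+f,np.hstack(out)[:600,:800])
    o=telemetry.get_obs(); print(o['ee_pos'].round(1),o['orientation'].round(3),o['ft_force'].round(1),o['width'])
E
python3 -c "
from look import *
look('c4.png',88,(537.5,-368.5))"
```

```text
[ 538.1 -365.2  106.3] [ 2.245 -2.194 -0.008] [-0.5 -0.5 -4.3] 23.700120602466082
```

View pics/c4.png

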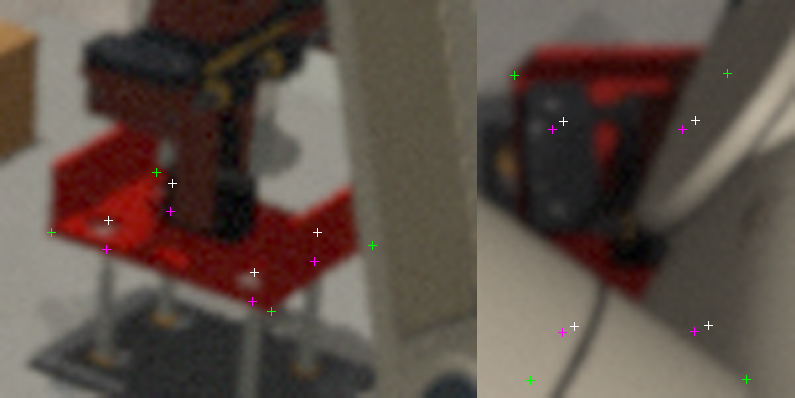

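Holes at crop (105,228) and (250,280) sit over the post tips predicted at (106,249) and (252,301). Lowering in stages.

{"api": "jog_arm", "payload": {"travel": [[-0.001,-0.005,-0.01],[-0.001,-0.005,-0.025],[-0.001,-0.005,-0.04],[-0.001,-0.005,-0.055],[-0.001,-0.005,-0.07],[-0.001,-0.005,-0.085],[-0.001,-0.005,-0.1],[-0.001,-0.005,-0.115],[-0.001,-0.005,-0.125],[-0.001,-0.005,-0.125]], "dr": [[0,0,0],[0,0,0],[0,0,0],[0,0,0],[0,0,0],[0,0,0],[0,0,0],[0,0,0],[0,0,0],[0,0,0]]}}

```text
t: 10.35
ee_pos: [537.3, -366.9, 55.6]
orientation: [2.245, -2.194, -0.01]
ft_force: [-0.8, -0.9, -4.2]
width: 23.9
```

No side forces. I'll continue to about 2.5 mm above the base.

{"api": "jog_arm", "payload": {"travel": [[0,0,-0.01],[0,0,-0.02],[0,0,-0.03],[0,0,-0.04],[0,0,-0.05],[0,0,-0.058],[0,0,-0.064],[0,0,-0.068],[0,0,-0.07],[0,0,-0.07]], "dr": [[0,0,0],[0,0,0],[0,0,0],[0,0,0],[0,0,0],[0,0,0],[0,0,0],[0,0,0],[0,0,0],[0,0,0]]}}

```text
t: 11.35
ee_pos: [537.3, -366.9, 27.5]
orientation: [2.245, -2.194, -0.01]
ft_force: [-0.7, 0.1, -3.7]
width: 23.9
```

{"api": "jog_arm", "payload": {"travel": [[0,0,-0.001],[0,0,-0.002],[0,0,-0.003],[0,0,-0.004],[0,0,-0.005],[0,0,-0.006],[0,0,-0.007],[0,0,-0.007],[0,0,-0.007],[0,0,-0.007]], "dr": [[0,0,0],[0,0,0],[0,0,0],[0,0,0],[0,0,0],[0,0,0],[0,0,0],[0,0,0],[0,0,0],[0,0,0]]}}

```text
t: 12.35
ee_pos: [537.3, -366.9, 25.0]
orientation: [2.245, -2.194, -0.01]
ft_force: [-2.9, 1.8, 2.7]
width: 23.6
```

Touchdown: the vertical force rose by about 6.5 N at exactly the expected height. Releasing and retreating.

{"api": "jog_arm", "payload": {"travel": [[0,0,0],[0,0,0],[0,0,0],[0,0,0],[0,0,0],[0,0,0],[0,0,0],[0,0,0],[0,0,0],[0,0,0]], "dr": [[0,0,0],[0,0,0],[0,0,0],[0,0,0],[0,0,0],[0,0,0],[0,0,0],[0,0,0],[0,0,0],[0,0,0]], "hand": 1}}

```text
t: 13.35
ee_pos: [537.4, -366.9, 25.0]
orientation: [2.245, -2.194, -0.01]
ft_force: [-0.5, -0.3, 0.6]
width: 87.5
```

{"api": "jog_arm", "payload": {"travel": [[0,0,0.03],[0,0,0.08],[0,0,0.15],[0,0,0.22],[0,0,0.3],[0,0,0.38],[0,0,0.45],[0,0.1,0.45],[0,0.2,0.45],[0,0.3,0.45]], "dr": [[0,0,0],[0,0,0],[0,0,0],[0,0,0],[0,0,0],[0,0,0],[0,0,0],[0,0,0],[0,0,0],[0,0,0]]}}

```text
t: 14.35
ee_pos: [537.2, -245.9, 206.3]
orientation: [2.244, -2.195, -0.007]
ft_force: [-0.3, -0.2, 0.5]
width: 87.9
```

{"api": "jog_arm", "payload": {"travel": [[0,0.11,0],[0.01,0.22,0],[0.02,0.33,0],[0.03,0.44,0],[0.036,0.55,0],[0.036,0.66,0],[0.036,0.77,0],[0.036,0.86,-0.05],[0.036,0.878,-0.15],[0.036,0.878,-0.25]], "dr": [[0,0,-0.02],[0,0,-0.04],[0,0,-0.06],[0,0,-0.08],[0,0,-0.08],[0,0,-0.08],[0,0,-0.08],[0,0,-0.08],[0,0,-0.08],[0,0,-0.08]]}}

```text
t: 15.35
ee_pos: [552.6, 107.4, 107.0]
orientation: [-2.106, 2.329, 0.004]
ft_force: [1.2, -0.1, 0.2]
width: 87.8
```

Run:
```python
from look import *
look('c5.png',8,(537.5,-368.5))
im=dict(np.load('last_top.npz')); r,b,y=masks(im); C=cloud(im)
H=holes(im,win(r,(450,160,540,270)),16); print(H.round(1).tolist())
rect(im,win(y,(365,180,440,270)),8,'yel')
m=win(r,(450,160,540,270)); print('red z pct',np.percentile(C[...,2][m],[5,25,50,75,95]).round(1))
```

```text
[548.  105.3 102.7] [ 2.099 -2.326 -0.015] [-0.9 -0.3  0.4] 87.6866989186496
[[489.6, -342.0, 72.0], [542.3, -373.5, 285.5]]
yel c 514.0 -132.6 size 167.3 104.0 long-axis deg 10.1
red z pct [10.6 14.6 16.7 19.1 54.6]
```

View pics/c5.png

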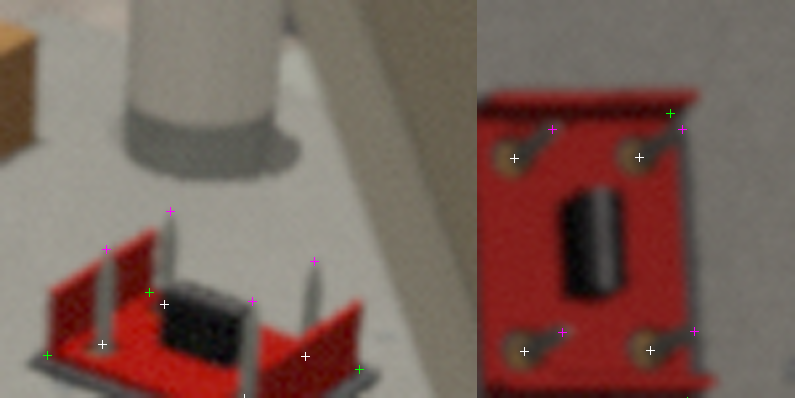

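The red panel is seated: all four posts come through the holes, at top-crop (514,158), (639,157), (524,351) and (650,350), and plate-top depth is about 16.7 mm. Next, grasp blue.

{"api": "jog_arm", "payload": {"travel": [[0.009,0,-0.02],[0.009,0,-0.05],[0.009,0,-0.08],[0.009,0,-0.11],[0.009,0,-0.14],[0.009,0,-0.165],[0.009,0,-0.185],[0.009,0,-0.2],[0.009,0,-0.21],[0.009,0,-0.214]], "dr": [[0,0,0],[0,0,0],[0,0,0],[0,0,0],[0,0,0],[0,0,0],[0,0,0],[0,0,0],[0,0,0],[0,0,0]]}}

```text
t: 16.45
ee_pos: [551.5, 105.3, 16.7]
orientation: [2.099, -2.326, -0.015]
ft_force: [0.7, 0.5, 0.1]
width: 88.1
```

{"api": "jog_arm", "payload": {"travel": [[0,0,0],[0,0,0],[0,0,0],[0,0,0],[0,0,0],[0,0,0],[0,0,0],[0,0,0],[0,0,0],[0,0,0]], "dr": [[0,0,0],[0,0,0],[0,0,0],[0,0,0],[0,0,0],[0,0,0],[0,0,0],[0,0,0],[0,0,0],[0,0,0]]}}

```text
t: 17.45
ee_pos: [551.5, 105.3, 16.7]
orientation: [2.099, -2.325, -0.015]
ft_force: [0.4, -1.1, -0.4]
width: 88.0
```

The tool is tilted about 0.7°. I'll level it while closing.

{"api": "jog_arm", "payload": {"travel": [[0,0,0],[0,0,0],[0,0,0],[0,0,0],[0,0,0],[0,0,0],[0,0,0],[0,0,0],[0,0,0],[0,0,0]], "dr": [[-0.001,-0.008,0],[-0.001,-0.008,0],[-0.001,-0.008,0],[-0.001,-0.008,0],[-0.001,-0.008,0],[-0.001,-0.008,0],[-0.001,-0.008,0],[-0.001,-0.008,0],[-0.001,-0.008,0],[-0.001,-0.008,0]], "hand": -1}}

```text
t: 18.45
ee_pos: [551.6, 105.4, 16.7]
orientation: [2.104, -2.332, 0.0]
ft_force: [0.1, 0.9, -0.1]
width: 24.1
```

{"api": "jog_arm", "payload": {"travel": [[0,0,0.02],[0,0,0.05],[0,0,0.09],[0,0,0.14],[0,0,0.2],[0,0,0.26],[0,0,0.32],[0,0,0.37],[0,0,0.4],[0,0,0.4]], "dr": [[0,0,0],[0,0,0],[0,0,0],[0,0,0],[0,0,0],[0,0,0],[0,0,0],[0,0,0],[0,0,0],[0,0,0]]}}

```text
t: 19.45
ee_pos: [552.5, 105.5, 178.8]
orientation: [-2.103, 2.331, -0.003]
ft_force: [0.7, 0.1, -4.3]
width: 23.8
```

{"api": "jog_arm", "payload": {"travel": [[0,-0.05,0],[0,-0.13,0],[0,-0.23,0],[0,-0.34,0],[-0.01,-0.45,0],[-0.02,-0.56,0],[-0.03,-0.67,0],[-0.038,-0.78,0],[-0.038,-0.89,0],[-0.038,-1.0,0]], "dr": [[0,0,0.02],[0,0,0.04],[0,0,0.06],[0,0,0.079],[0,0,0.079],[0,0,0.079],[0,0,0.079],[0,0,0.079],[0,0,0.079],[0,0,0.079]]}}

```text
t: 20.45
ee_pos: [536.1, -295.9, 177.5]
orientation: [-2.244, 2.196, 0.001]
ft_force: [0.7, 0.2, -4.3]
width: 23.9
```

{"api": "jog_arm", "payload": {"travel": [[0,-0.06,0],[0,-0.11,0],[0,-0.15,0],[0,-0.17,0],[0,-0.18,0],[0,-0.18,0],[0,-0.18,0],[0,-0.18,0],[0,-0.18,0],[0,-0.18,0]], "dr": [[0,0,0],[0,0,0],[0,0,0],[0,0,0],[0,0,0],[0,0,0],[0,0,0],[0,0,0],[0,0,0],[0,0,0]]}}

```text
t: 21.45
ee_pos: [536.2, -367.5, 177.6]
orientation: [-2.244, 2.196, 0.0]
ft_force: [0.3, 0.2, -2.8]
width: 23.8
```

{"api": "jog_arm", "payload": {"travel": [[0.003,0.001,-0.01],[0.003,0.001,-0.03],[0.003,0.001,-0.06],[0.003,0.001,-0.09],[0.003,0.001,-0.12],[0.003,0.001,-0.145],[0.003,0.001,-0.16],[0.003,0.001,-0.17],[0.003,0.001,-0.174],[0.003,0.001,-0.174]], "dr": [[0,0,0],[0,0,0],[0,0,0],[0,0,0],[0,0,0],[0,0,0],[0,0,0],[0,0,0],[0,0,0],[0,0,0]]}}

```text
t: 22.45
ee_pos: [537.5, -367.2, 108.1]
orientation: [-2.244, 2.196, 0.0]
ft_force: [-0.7, 0.1, -3.7]
width: 23.6
```

```bash
python3 -c "
from look import *
look('c6.png',91,(537.5,-368.5),half=84)"
```

```text
[ 537.7 -367.3  108.5] [-2.244e+00  2.196e+00 -1.000e-03] [ 0.  -0.8 -3.7] 23.985675215208783
```

View pics/c6.png

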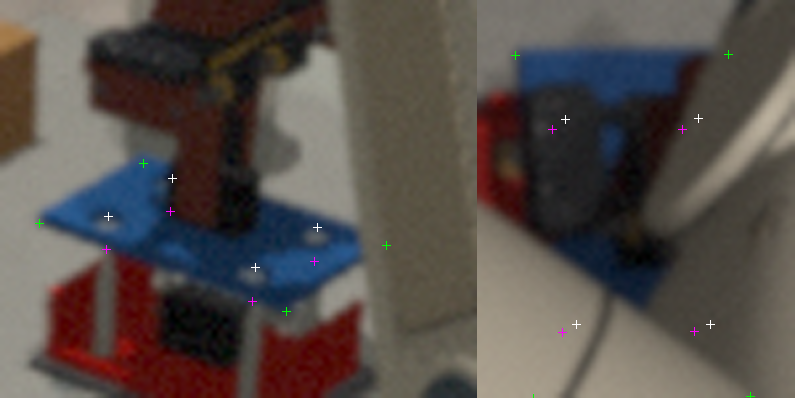

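Blue's holes, at crop (108,222), (254,275) and (316,235), match the predicted spots over the posts within about 2 mm. Lowering.

{"api": "jog_arm", "payload": {"travel": [[0,0,-0.01],[0,0,-0.02],[0,0,-0.03],[0,0,-0.04],[0,0,-0.05],[0,0,-0.06],[0,0,-0.07],[0,0,-0.08],[0,0,-0.087],[0,0,-0.087]], "dr": [[0,0,0],[0,0,0],[0,0,0],[0,0,0],[0,0,0],[0,0,0],[0,0,0],[0,0,0],[0,0,0],[0,0,0]]}}

```text
t: 23.55
ee_pos: [537.4, -367.1, 73.1]
orientation: [-2.244, 2.196, 0.001]
ft_force: [0.4, -0.6, -3.5]
width: 23.7
```

{"api": "jog_arm", "payload": {"travel": [[0,0,-0.001],[0,0,-0.002],[0,0,-0.003],[0,0,-0.004],[0,0,-0.005],[0,0,-0.006],[0,0,-0.007],[0,0,-0.007],[0,0,-0.007],[0,0,-0.007]], "dr": [[0,0,0],[0,0,0],[0,0,0],[0,0,0],[0,0,0],[0,0,0],[0,0,0],[0,0,0],[0,0,0],[0,0,0]]}}

```text
t: 24.55
ee_pos: [537.6, -367.1, 70.7]
orientation: [-2.244, 2.196, 0.0]
ft_force: [-1.8, 1.8, 3.6]
width: 24.0
```

Contact at exactly the expected height. Release and retreat.

{"api": "jog_arm", "payload": {"travel": [[0,0,0],[0,0,0],[0,0,0],[0,0,0],[0,0,0],[0,0,0],[0,0,0],[0,0,0],[0,0,0],[0,0,0]], "dr": [[0,0,0],[0,0,0],[0,0,0],[0,0,0],[0,0,0],[0,0,0],[0,0,0],[0,0,0],[0,0,0],[0,0,0]], "hand": 1}}

```text
t: 25.55
ee_pos: [537.6, -367.2, 70.7]
orientation: [-2.244, 2.196, 0.0]
ft_force: [0.3, -0.1, 0.4]
width: 87.8
```

{"api": "jog_arm", "payload": {"travel": [[0,0,0.02],[0,0,0.06],[0,0,0.12],[0,0,0.18],[0,0,0.25],[0,0,0.32],[0,0,0.38],[0,0.1,0.4],[0,0.2,0.4],[0,0.3,0.4]], "dr": [[0,0,0],[0,0,0],[0,0,0],[0,0,0],[0,0,0],[0,0,0],[0,0,0],[0,0,0],[0,0,0],[0,0,0]]}}

```text
t: 26.55
ee_pos: [537.7, -246.3, 232.9]
orientation: [-2.242, 2.196, -0.004]
ft_force: [0.0, -0.4, 0.5]
width: 87.9
```

{"api": "jog_arm", "payload": {"travel": [[0,0.1,0],[0,0.2,0],[0,0.3,0],[0,0.4,0],[0,0.5,0],[0,0.6,0],[0,0.7,0],[0,0.7,0],[0,0.7,0],[0,0.7,0]], "dr": [[0,0,0],[0,0,0],[0,0,0],[0,0,0],[0,0,0],[0,0,0],[0,0,0],[0,0,0],[0,0,0],[0,0,0]]}}

```text
t: 27.55
ee_pos: [537.9, 33.0, 233.7]
orientation: [-2.242, 2.196, -0.006]
ft_force: [-0.9, -0.3, 1.1]
width: 87.9
```

Run:
```python
from look import *
look('c7.png',54,(537.5,-368.5),half=84)
im=dict(np.load('last_top.npz')); r,b,y=masks(im); C=cloud(im)
m=win(b,(450,150,545,270)); rect(im,m,62,'blue'); rect(im,win(y,(365,180,440,270)),8,'yel')
P=C[m]; P=P[(P[:,2]>30)&(P[:,2]<90)]; k=np.linalg.lstsq(np.c_[P[:,:2]-[537,-368],np.ones(len(P))],P[:,2],rcond=None)[0]; print('plane slope,z',k)
```

```text
[537.8  32.5 233.3] [-2.24   2.198 -0.005] [-0.3  0.1  0.6] 87.8656667818332
blue c 538.5 -367.3 size 164.7 102.7 long-axis deg 0.9
yel c 516.6 -147.0 size 168.9 75.3 long-axis deg 10.1
plane slope,z [2.22091938e-03 3.83108151e-04 6.24496805e+01]
```

View pics/c7.png

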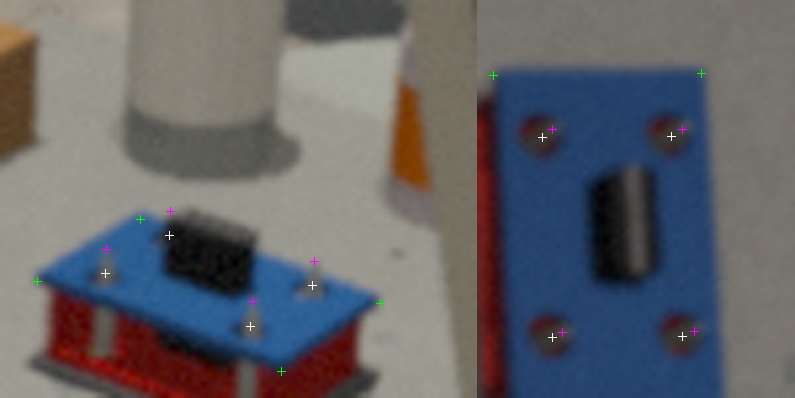

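Blue rests level at a top height of 62.4 mm (62 expected), with all four posts through its holes. Handing in.

```bash
python3 -c "
from workcell import ticket
print(ticket.close_job())"
```

```text
the job is handed in; nothing more can be done
None
```

The red panel and then the small blue panel are racked on the stand. Both were set down under light contact (about 7 N) and released before the arm retreated. I handed the job in just after 27.6 s on the robot's clock, against the 67 s limit.

- **Red panel:** it showed all four posts through its holes, with its plate top at about 16.7 mm (16 expected).
- **Blue panel:** its plate top is at 62.4 mm (62 expected) with under 0.15° of slope, and all four posts come through its holes. The large look-alike was left alone.
- **Yellow panel:** it was unmoved when I measured it after racking the red one. In the last picture the arm hid part of it, so that outline came out too narrow (75 mm instead of about 104). Its angle still matched, and nothing went near it.
- **A disagreement along the way:** my first hand-picked hole positions on the held red panel were off from the robot's reading by 6 to 12 mm. I discarded them after the panel's projected outline agreed with both camera views to about 1 to 1.5 pixels.

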